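# Screw the lid onto the sample canister

## Task

Close the sample canister on the desk with the large lid: set the lid level on the mouth with its bar square to the canister's sides so that it rests on top of the thread, turn it back (anticlockwise from above) about an eighth of a turn, still resting on the thread, until it can drop fully down at the thread start, then tighten it clockwise until the bar is square to the sides again, and let go. Leave the small lid where it is.

Things in the scene. Friction and masses are not known exactly. Their poses are not given: they have to be found in the camera images.
- lid: Large grey lid, loose on the desk, skirt down: round, 92 mm across, 20 mm high; across its flat top an upright bar grip 66 mm long, 20 mm thick, 36 mm high (top 56 mm above origin). 0.10-0.20 kg. Origin: centre of skirt's lower edge; z up, x along bar. Inside: four lugs on the x and y axes, 5 mm above origin, so it fits the same every quarter turn.
- canister: Open sample canister, white, grey neck, fixed to the desk by a 140 mm square steel foot plate: square body 100 mm wide, flat shoulder 80 mm up, round neck 60 mm across with four thread ridges 78 mm across, a quarter turn apart; lid has 4 mm play sideways. Origin: centre of the underside, at desk height; z up, x and y square to the sides. Tight: lid origin 88 mm above this one, bar along x or y.
- canister_mouth (a point): Centre of the canister's rim, 104 mm above the desk; axes as the canister's. Bar square to the sides: the lid rests on the thread, its origin 7 mm below this point. Turned anticlockwise (from above) 33 to 64 degrees, best 48: free to go 9 mm down onto the rim, origin 16 mm below. Then turns clockwise under the thread; a stop (also on top) about 10 degrees past square.
- small_lid: Bystander: a smaller loose lid of the same look, 64 mm across, bar 46 mm long, 16 mm thick, its top 50 mm up; too small for this canister. Origin: centre of its lower edge; x along the bar.
Not all that is in view belongs to the job. Leave any orange or pink look-alike of the lid alone.

How it is judged:
On the way, in this order (a step that is already met when the one before it is completed fails the run):
1. the large lid sits level on top of the canister's thread, its origin 94.5 to 100 mm above the canister's and within 8 mm of its axis, bar within 14 degrees of square to the sides (z of lid in the frame of canister between 0.0945 and 0.1 m and horizontal distance between lid and canister below 0.008 m and angle between lid's own z axis and vertical below 0.14 rad and (angle between the x axis of lid and the x axis of canister, either way round below 0.245 rad or angle between the x axis of lid and the y axis of canister, either way round below 0.245 rad)), for 0.1 s.
2. the lid is being turned back, still on top of the thread at that height: bar 17 to 31 degrees from square (z of lid in the frame of canister between 0.0945 and 0.1 m and horizontal distance between lid and canister below 0.008 m and (angle between the x axis of lid and the x axis of canister, either way round between 0.3 and 0.54 rad or angle between the x axis of lid and the y axis of canister, either way round between 0.3 and 0.54 rad)), for 0.01 s.
3. the lid has dropped down at the thread start: origin less than 91.5 mm above the canister's, bar more than 23 degrees from square (z of lid in the frame of canister between 0.085 and 0.0915 m and horizontal distance between lid and canister below 0.008 m and angle between the x axis of lid and the x axis of canister, either way round above 0.4 rad and angle between the x axis of lid and the y axis of canister, either way round above 0.4 rad), for 0.05 s.
At the end, for the whole second after the job is handed in: The large lid is down on the canister's mouth (its origin 85 to 91.5 mm above the canister's, within 8 mm of its axis, level within 6 degrees), its bar within 14 degrees of square to the canister's sides, let go and at rest; the small lid is within 30 mm of where it stood (z of lid in the frame of canister between 0.085 and 0.0915 m and horizontal distance between lid and canister below 0.008 m and angle between lid's own z axis and vertical below 0.1 rad and linear speed of lid below 0.02 m/s and (angle between the x axis of lid and the x axis of canister, either way round below 0.245 rad or angle between the x axis of lid and the y axis of canister, either way round below 0.245 rad) and distance of small_lid from where it was at the start of the episode below 0.03 m); the robot touches nothing.
It fails at once if the small lid is moved by more than 30 mm (distance of small_lid from where it was at the start of the episode above 0.03 m).
It also fails if it takes over 51 s, if anything falls off the work surface, if the arm or the gripper's body presses on something with over 40 N, if the wrist force passes 120 N, or if a joint passes its speed limit or range.

## Robot

A 6-joint arm with a two-finger parallel gripper is mounted at the origin on the work surface. World frame = base frame: x ahead of the robot, y to its left, z up, the work surface at z = 0. Lengths are in m, angles in rad, forces in N, time in s.
With the tool pointing down it reaches from about 0.3 to 0.875 m from the base axis. Payload 6.4 kg.
Tool frame: the origin (TCP) lies midway between the tips of the shut fingers; the grasp point (between the pads) lies 19 mm behind it; z points along the fingers, y is the line along which they close (so a half turn about z gives the same grasp; the last joint's range is limited). The gripper opens to 85 mm and grips with 20 to 120 N. Pads are 22 mm wide; open, the fingers measure 114 mm over their backs; the gripper's body (76 mm by 85 mm) begins 54 mm behind the grasp point. The pads swing forward as they close: fully open they stand 13 mm farther back than shut.
Start: joints at [1.066, 0.181, 1.607, -0, 1.354, -0.206], TCP at [0.169, 0.55, 0.205] pointing down, gripper open.
Joint ranges: [-2.99, 2.99], [-0.89, 2.07], [0.3, 2.58], [-1.14, 4.28], [0, 2.63], [-3.12, 3.12]. Speed limits (rad/s): [2.57, 2.57, 3.01, 3.14, 3.14, 3.14].

## Interface

Orientations are given as a unit quaternion [w, x, y, z].
In Python, from bench import ctrl gives the robot as it stands. The module is installed in compiled form; this text tells all that it offers.
- The arm moves only by the tool move_arm, never from a script. Its argument "plan" is one flat list of numbers, 6 for each row, row after row: the shift along the world's x, y, z in units of 50 mm (1.0 is 50 mm), then the turn, a rotation vector about the world's x, y, z in rad. A call has 1 to 10 rows; each row is the pose to reach, as a shift and turn from the pose commanded when the call began; what a row does not reach only later rows make up. A row lasts 1/8 s, in which the tool goes at most 62.5 mm and 10.7 degrees, less where a joint would pass 70% of its speed; a pose out of reach is approached as far as the arm can. A call with a gripper value outside its range is refused whole. "grip" is the finger opening in mm, from 0 to 85.4, set as the call begins (left out, the last holds). The fingers move at their own pace and stop on an object; the grip force is fixed at half the most. Time passes only in rows, so rows that repeat a pose let the fingers close. It gives the time, the measured TCP pose, the force, the opening and the grip force at its end, in the units of the state.
- ctrl.get_obs(): the state, without advancing time (a new reading comes with each control period).
- ctrl.camera(name): name is "side" or "top"; returns a dict with "pixels" (400x640x3 uint8, red, green, blue), "fx", "fy", "cx", "cy" (pixels), "origin" and "attitude" of the camera in the world. Camera axes: x right, y down, z forward; pixel columns grow to the right and rows downward; lengths in m; the calibration is good to about 2 mm. A picture is of the moment at which its call begins. There is no depth.
- ctrl.hand_in(): hands the job in; it is judged then, once.
The state is a dict: "time_s": time; "q": joint angles; "dq": joint speeds; "joint_efforts": joint torques, N m; "eef_pos": TCP position; "eef_rot": TCP orientation; "wrist_force": force on the tool from outside, world axes, zero at the start; "torque": the same for the moment, N m; "opening": opening from 0.0 (shut) to 1.0 (fully open); "grasp_force": force on a finger pad.
Only numpy, scipy, OpenCV 4.12 (cv2) and the standard library are available. Lean on these libraries where they do the work, as an engineer would, in place of code of your own. Each camera call takes 0.05 s, during which the arm holds its last target. There are 200 camera calls.

## Working session

There is one attempt and no reset: what is moved stays moved. The work goes in short steps, Python scripts to look and compute and a tool call to move; the robot and the scene stay as the last step left them, time stands still between calls to the robot, and variables do not carry over. Pictures are saved under pics/ and viewed, at most 10 in all, crops included, and the job is handed in when it is done.

Besides the shell and the picture viewer there is one more tool, called after "Emit:" as name(argument=value, ...), one argument or row to a line, values as JSON. move_arm: Moves the arm, as the interface text tells. Its arguments: {"type":"object","properties":{"plan":{"type":"array"},"grip":{"type":"number"}},"required":["plan"]}

```bash
mkdir -p pics; python3 - <<'E'
from bench import ctrl
import cv2, pickle
d={}
for n in("top","side"):
    c=ctrl.camera(n); d[n]=c
    cv2.imwrite(f"pics/{n}0.png",c["pixels"][:,:,::-1])
    print(n,{k:v for k,v in c.items() if k!="pixels"})
pickle.dump(d,open("c0.pkl","wb"))
o=ctrl.get_obs();print(o)
E
```

```text
top {'fx': 410.7759327613856, 'fy': 410.7759327613856, 'cx': 315.2752752545304, 'cy': 199.981741428114, 'origin': array([ 0.33384525, -0.04047901,  1.00549623]), 'attitude': array([ 0.05636633, -0.69900495,  0.7109373 , -0.05275475])}
side {'fx': 403.96827375407776, 'fy': 403.96827375407776, 'cx': 317.89227898970034, 'cy': 199.83666051935288, 'origin': array([0.42301773, 0.66564514, 0.60587283]), 'attitude': array([ 0.01094945, -0.0404324 ,  0.89262501, -0.44884955])}
{'time_s': 0.1, 'q': array([ 1.06574735e+00,  1.81459733e-01,  1.60793480e+00,  1.61777979e-05,
        1.35382856e+00, -2.06284514e-01]), 'dq': array([-0.00072608, -0.00206331, -0.00268081, -0.00016059,  0.00046138,
        0.00127548]), 'joint_efforts': array([-2.79451915e-04, -4.45867932e+01, -3.52245641e+01, -1.77741244e-04,
        3.99902390e-03, -6.11990544e-06]), 'eef_pos': array([0.16893874, 0.54903825, 0.20456529]), 'eef_rot': array([-2.91274564e-04,  1.48828950e-01,  9.88862619e-01, -7.61445739e-04]), 'wrist_force': array([0.25775853, 1.0678549 , 0.76006069]), 'torque': array([ 0.03053568, -0.01377617,  0.01626417]), 'grasp_force': 0.0, 'opening': 1.0009337214136247}
```

View pics/top0.png

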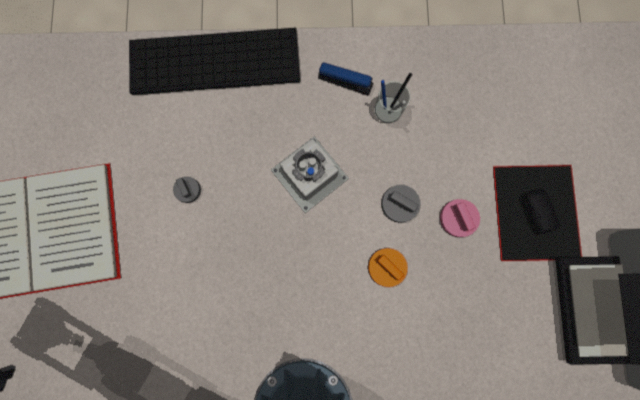

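View pics/side0.png

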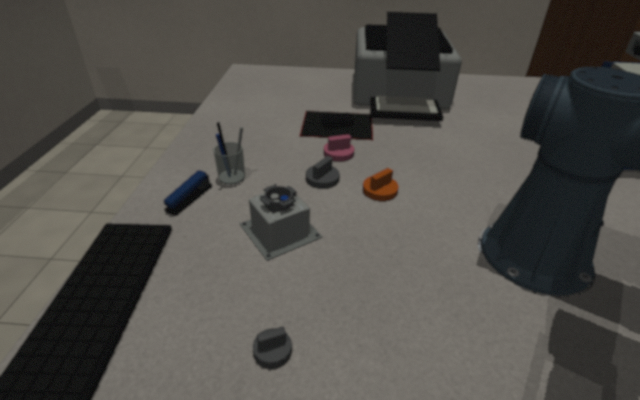

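The top view shows a grey lid at (401,203), a smaller grey lid at (186,189), a pink one at (460,217) and an orange one at (388,267). The canister is at (310,172). The grey lid at (401,203) is the largest grey one, so it is the target, and I'll confirm that with its size and a crop.

```bash
cat > h.py <<'E'
import numpy as np, cv2
from scipy.spatial.transform import Rotation as R
def rot(c): return R.from_quat(np.roll(c["attitude"],-1)).as_matrix()
def ray(c,uv,z):
    uv=np.atleast_2d(np.asarray(uv,float))
    d=np.c_[(uv[:,0]-c["cx"])/c["fx"],(uv[:,1]-c["cy"])/c["fy"],np.ones(len(uv))]@rot(c).T
    return c["origin"]+d*((z-c["origin"][2])/d[:,2:])
def proj(c,p):
    q=(np.atleast_2d(p)-c["origin"])@rot(c)
    return np.c_[q[:,0]/q[:,2]*c["fx"]+c["cx"],q[:,1]/q[:,2]*c["fy"]+c["cy"]]
E
python3 - <<'E'
from h import *
import pickle
d=pickle.load(open("c0.pkl","rb")); t=d["top"]; im=t["pixels"]
print(proj(t,[0,0,0]))
def disc(u,v,r):
    w=im[v-r:v+r,u-r:u+r].astype(int); mx=w.max(2)
    print("patch V",np.percentile(mx,[2,10,30,50,70,95]))
    m=((mx<125)).astype(np.uint8)
    m=cv2.morphologyEx(m,cv2.MORPH_OPEN,np.ones((3,3)))
    cs,_=cv2.findContours(m,cv2.RETR_EXTERNAL,cv2.CHAIN_APPROX_NONE)
    c=max(cs,key=cv2.contourArea); e=cv2.fitEllipse(c)
    ctr=np.array(e[0])+[u-r,v-r]; 
    P=ray(t,[ctr,ctr+[e[1][0]/2,0],ctr+[0,e[1][1]/2]],.018)
    print(ctr,e,P[0],"diam",2*np.linalg.norm(P[1]-P[0]),2*np.linalg.norm(P[2]-P[0]))
disc(401,203,26); disc(186,189,22)
f=lambda c,u,v,r,k:cv2.resize(c["pixels"][v-r:v+r,u-r:u+r],(k,k),interpolation=cv2.INTER_CUBIC)
o=np.vstack([np.hstack([f(t,401,203,25,300),f(t,310,172,42,300)]),np.hstack([f(d["side"],322,172,25,300),f(d["side"],280,218,42,300)])])
cv2.imwrite("pics/crop0.png",o[:,:,::-1])
E
```

```text
[[302.82567053 411.48732301]]
patch V [ 46.    89.   102.   155.   160.   164.85]
[399.96660805 203.5410881 ] ((24.96660804748535, 26.541088104248047), (37.222660064697266, 38.848487854003906), 98.9693374633789) [ 0.47533142 -0.24202163  0.018     ] diam 0.09017498634039832 0.09462174801220154
patch V [ 49.  81. 111. 158. 160. 164.]
[186.76821518 189.46989822] ((22.76821517944336, 22.469898223876953), (25.539623260498047, 28.45606803894043), 107.41695404052734) [0.51916914 0.27738472 0.018     ] diam 0.06262894394433129 0.07047619211043663
```

View pics/crop0.png

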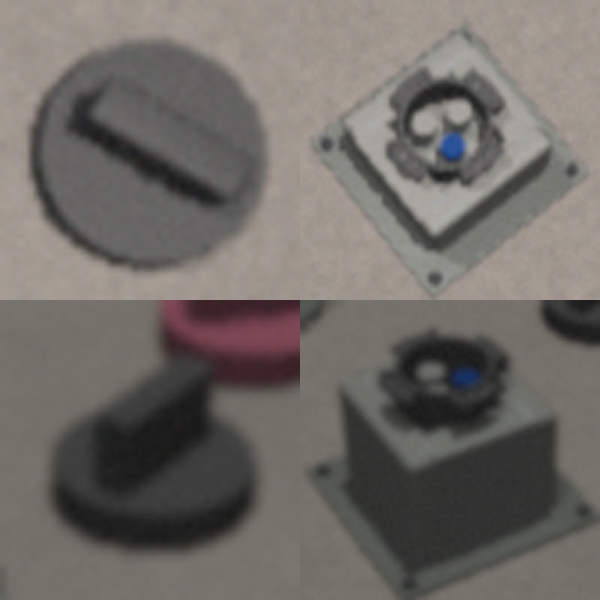

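The crop confirms it. The grey lid is 92 mm across and has a bar; the pink and orange ones are left out. I read the bar-top, foot and shoulder corners from this crop.

```bash
python3 - <<'E'
from h import *
import pickle
d=pickle.load(open("c0.pkl","rb")); t=d["top"]; s=d["side"]
def rep(n,P):
    L=[np.linalg.norm(P[(i+1)%4]-P[i])*1e3 for i in range(4)]
    A=[np.degrees(np.arctan2(*(P[(i+1)%4]-P[i])[[1,0]])) for i in range(4)]
    print(n,P.mean(0),np.round(L,1),np.round(A,1))
a=np.array
rep("bar",ray(t,a([[113,80],[252,158],[232,201],[92,121]])/6+[376,178],.056))
k=84/300
rep("foot",ray(t,a([[163,25],[288,175],[136,297],[13,143]])*k+[268,130],.004))
rep("holes",ray(t,a([[165,30],[272,170],[135,278],[26,145]])*k+[268,130],.004))
rep("should",ray(t,a([[162,45],[252,148],[132,238],[45,125]])*k+[268,130],.08))
rep("sideb",ray(s,(a([[110,60],[192,58],[212,75],[113,130]]))/6+[297,147],.056))
print("side should",ray(s,a([[40,85],[110,172],[256,118]])*k+[238,176],.08))
print("side foot",ray(s,a([[8,170],[108,298],[298,212]])*k+[238,176],.004))
# neck ridges in top: dark mask outer hull
w=t["pixels"][150:192,288:332].max(2).astype(int)
m=((w<115)).astype(np.uint8)
cs,_=cv2.findContours(m,cv2.RETR_EXTERNAL,cv2.CHAIN_APPROX_NONE);
for c in cs:
  if cv2.contourArea(c)>30:
    e=cv2.minEnclosingCircle(c); print(e, ray(t,a(e[0])+[288,150],.1),e[1]*2/t["fx"]*.905)
E
```

```text
bar [ 0.47495455 -0.24550709  0.056     ] [61.4 18.8 61.9 18.4] [-121.1  152.6   58.5  -29. ]
foot [ 0.55426505 -0.0245064   0.004     ] [139.1 135.8 138.7 135.2] [-142.2  128.1   37.6  -51.8]
holes [ 0.55717869 -0.02423109  0.004     ] [125.7 121.7 121.1 127.9] [-144.6  127.6   38.2  -50.4]
should [ 0.55109971 -0.0244936   0.08      ] [90.1 97.  93.3 92.7] [-140.8  126.3   36.4  -55.7]
sideb [ 0.47487082 -0.24634533  0.056     ] [36.5 16.7 63.4 58. ] [-170.9  125.2   51.6  -83.7]
side should [[ 0.62061028 -0.02416999  0.08      ]
 [ 0.56374671  0.05238836  0.08      ]
 [ 0.48682945 -0.00530064  0.08      ]]
side foot [[ 0.64966027 -0.03153612  0.004     ]
 [ 0.56493693  0.0759525   0.004     ]
 [ 0.4605516  -0.00992953  0.004     ]]
((33.5, 33.5), 12.103818893432617) [[ 0.51207449 -0.05159204  0.1       ]] 0.053332998478854546
((6.0, 33.5), 9.60478687286377) [[0.51316688 0.01015106 0.1       ]] 0.04232152580852868
((20.0, 15.5), 17.670696258544922) [[ 0.55404949 -0.02185653  0.1       ]] 0.0778623032098265
```

Emit:
move_arm(
  plan=[6.12,-15.86,0,0,0,-1.8,6.12,-15.86,0,0,0,-1.8,6.12,-15.86,0,0,0,-1.8,6.12,-15.86,0,0,0,-1.8,6.12,-15.86,0,0,0,-1.8,6.12,-15.86,0,0,0,-1.8,6.12,-15.86,0,0,0,-1.8,6.12,-15.86,0,0,0,-1.8,6.12,-15.86,0,0,0,-1.8,6.12,-15.86,0,0,0,-1.8],
  grip=85,
)

```text
time_s: 1.35
eef_pos: [0.3945, -0.0357, 0.2054]
eef_rot: [0.0, 0.868, 0.496, 0.0]
wrist_force: [0.3, 0.6, 0.3]
opening: 0.993
grasp_force: 0.0
```

Emit:
move_arm(
  plan=[1.61,-4.17,0,0,0,0,1.61,-4.17,0,0,0,0,1.61,-4.17,0,0,0,0,1.61,-4.17,0,0,0,0,1.61,-4.17,0,0,0,0,1.61,-4.17,-1.5,0,0,0,1.61,-4.17,-1.8,0,0,0,1.61,-4.17,-1.8,0,0,0],
)

```text
time_s: 2.35
eef_pos: [0.4727, -0.2395, 0.1129]
eef_rot: [-0.003, 0.867, 0.498, -0.001]
wrist_force: [-0.3, -0.2, 0.8]
opening: 0.998
grasp_force: 0.0
```

```bash
python3 - <<'E'
from h import *
from bench import ctrl
print(ctrl.get_obs()["eef_pos"],ctrl.get_obs()["eef_rot"])
t=ctrl.camera("top")["pixels"]; s=ctrl.camera("side")["pixels"]
f=lambda c,u,v,r,k:cv2.resize(c[v-r:v+r,u-r:u+r],(k,k),interpolation=cv2.INTER_CUBIC)
cv2.imwrite("pics/near.png",np.hstack([f(t,401,203,45,400),f(s,322,160,45,400)])[:,:,::-1])
E
```

```text
[ 0.47268293 -0.23946965  0.11289275] [-0.00298031  0.86691684  0.49844282 -0.00103686]
```

View pics/near.png

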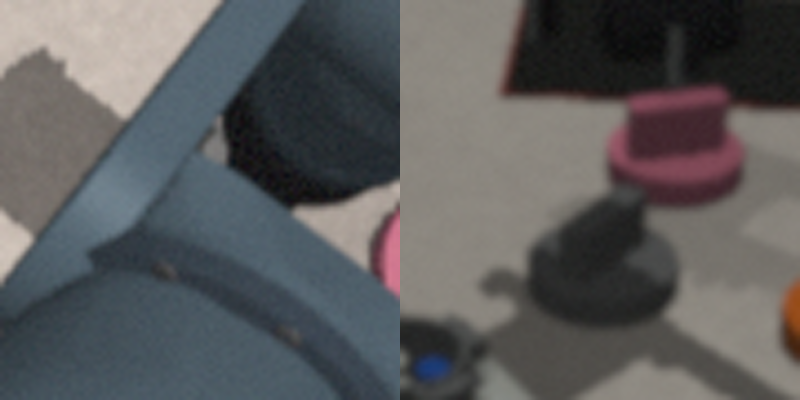

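The lid still stands undisturbed at about (605,255) in the side half of the picture, with the gripper above it out of the frame. I'll go down now.

Emit:
move_arm(
  plan=[0,0,-0.5,0,0,0,0,0,-1.0,0,0,0,0,0,-1.0,0,0,0,0,0,-1.0,0,0,0],
)

```text
time_s: 2.95
eef_pos: [0.476, -0.2428, 0.0674]
eef_rot: [0.001, 0.867, 0.498, 0.001]
wrist_force: [0.2, 1.0, 0.6]
opening: 0.998
grasp_force: 0.0
```

Emit:
move_arm(
  plan=[-0.02,-0.03,-0.4,0,0,0,-0.02,-0.03,-0.8,0,0,0,-0.02,-0.03,-0.8,0,0,0,-0.02,-0.03,-0.8,0,0,0],
)

```text
time_s: 3.45
eef_pos: [0.4748, -0.2443, 0.027]
eef_rot: [0.001, 0.867, 0.498, 0.0]
wrist_force: [0.1, 0.1, -0.3]
opening: 0.995
grasp_force: 0.0
```

Emit:
move_arm(
  plan=[0,0,0,0,0,0,0,0,0,0,0,0,0,0,0,0,0,0,0,0,0,0,0,0,0,0,0,0,0,0,0,0,0,0,0,0,0,0,0,0,0,0,0,0,0,0,0,0],
  grip=0,
)

```text
time_s: 4.45
eef_pos: [0.4742, -0.2439, 0.026]
eef_rot: [0.0, 0.867, 0.498, 0.0]
wrist_force: [-0.9, 0.9, 5.6]
opening: 0.208
grasp_force: 58.7
```

Emit:
move_arm(
  plan=[0,0,0.5,0,0,0,0,0,1.5,0,0,0,0,0,2.4,0,0,0,0.8,2.2,2.4,0,0,-0.2,1.6,4.44,2.4,0,0,-0.38,1.6,4.44,2.4,0,0,-0.38,1.6,4.44,2.4,0,0,-0.38,1.6,4.44,2.4,0,0,-0.38,1.6,4.44,2.4,0,0,-0.38,1.6,4.44,2.4,0,0,-0.38],
)

```text
time_s: 5.7
eef_pos: [0.5533, -0.0228, 0.145]
eef_rot: [-0.0, 0.946, 0.325, -0.0]
wrist_force: [-0.2, -0.1, -2.1]
opening: 0.205
grasp_force: 59.1
```

```bash
python3 - <<'E'
from h import *
from bench import ctrl
import pickle
o=ctrl.get_obs();print(o["eef_pos"],o["eef_rot"],o["opening"],o["wrist_force"])
t=ctrl.camera("top")["pixels"]; sc=ctrl.camera("side");s=sc["pixels"]
pickle.dump(sc,open("s1.pkl","wb"))
f=lambda c,u,v,r,k:cv2.resize(c[v-r:v+r,u-r:u+r],(k,k),interpolation=cv2.INTER_CUBIC)
cv2.imwrite("pics/above.png",np.hstack([f(t,310,172,60,300),f(s,280,195,60,500)[:300]if 0 else cv2.resize(f(s,280,195,60,500),(300,300))])[:,:,::-1] if 0 else f(s,280,195,60,600)[:,:,::-1])
E
```

```text
[ 0.55325951 -0.02281917  0.14501288] [-7.25082475e-05  9.45868966e-01  3.24548496e-01 -4.09179655e-04] 0.20493088340305274 [-0.15566691 -0.10811026 -2.05680602]
```

View pics/above.png

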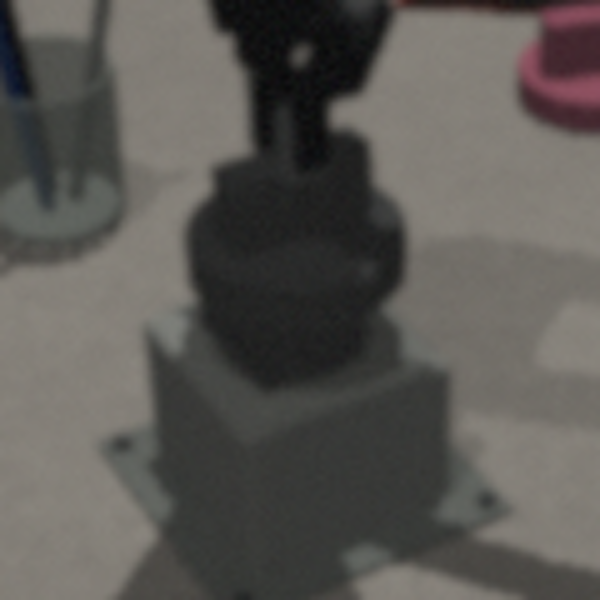

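```bash
python3 - <<'E'
from h import *
import pickle
s=pickle.load(open("s1.pkl","rb"))
q=lambda p:np.round((proj(s,p)-[220,135])*5,0).tolist()
c=np.array([.5533,-.0228]); z0=.119
an=np.radians(np.arange(0,360,5)); 
for z in (z0,z0+.02):
    p=np.array(q(np.c_[c[0]+.046*np.cos(an),c[1]+.046*np.sin(an),0*an+z])); print("lid z",z,p.min(0),p.max(0))
yw=np.radians(2*np.degrees(np.arctan2(.3245,.9459)))   # bar axis dir
u=np.array([np.cos(yw),np.sin(yw)]); v=np.array([-u[1],u[0]])
print(np.degrees(yw),"bar top corners",q([[*(c+a*.033*u+b*.01*v),z0+.056] for a in(1,-1) for b in(1,-1)]))
for cc in([.5545,-.022],[.5545,-.0245]):
  y=np.radians(38);u=np.array([np.cos(y),np.sin(y)]); v=np.array([-u[1],u[0]]);cc=np.array(cc)
  print("shoulder",q([[*(cc+.05*(a*u+b*v)),.08] for a,b in((1,1),(-1,1),(1,-1),(-1,-1))]),"foot",q([[*(cc+.07*(a*u+b*v)),.004] for a,b in((1,1),(-1,1),(1,-1),(-1,-1))]))
E
```

```text
lid z 0.119 [185. 201.] [405. 327.]
lid z 0.13899999999999998 [182. 163.] [405. 286.]
37.87003891486037 bar top corners [[228.0, 182.0], [205.0, 159.0], [373.0, 136.0], [348.0, 115.0]]
shoulder [[247.0, 439.0], [456.0, 359.0], [140.0, 315.0], [339.0, 246.0]] foot [[237.0, 622.0], [517.0, 502.0], [96.0, 439.0], [358.0, 342.0]]
shoulder [[249.0, 435.0], [457.0, 355.0], [141.0, 311.0], [340.0, 243.0]] foot [[238.0, 618.0], [517.0, 499.0], [97.0, 436.0], [359.0, 339.0]]
```

Lid and canister line up in the side view to within about 2 mm. I'll nudge it and lower it gently.

Emit:
move_arm(
  plan=[0.03,0.03,-0.15,0,0,0,0.03,0.03,-0.3,0,0,0,0.03,0.03,-0.38,0,0,0,0.03,0.03,-0.38,0,0,0,0.03,0.03,-0.38,0,0,0],
)

```text
time_s: 6.42
eef_pos: [0.5553, -0.0201, 0.1265]
eef_rot: [0.0, 0.946, 0.325, 0.0]
wrist_force: [-0.2, -0.2, -2.0]
opening: 0.205
grasp_force: 59.2
```

Emit:
move_arm(
  plan=[0,0,-0.04,0,0,0,0,0,-0.04,0,0,0,0,0,-0.04,0,0,0],
)

```text
time_s: 6.8
eef_pos: [0.5554, -0.0202, 0.1244]
eef_rot: [0.0, 0.946, 0.325, 0.0]
wrist_force: [1.7, -0.6, -1.9]
opening: 0.206
grasp_force: 59.1
```

Emit:
move_arm(
  plan=[0,0,-0.03,0,0,0,0,0,-0.03,0,0,0,0,0,-0.03,0,0,0],
)

```text
time_s: 7.18
eef_pos: [0.5555, -0.0203, 0.1231]
eef_rot: [0.0, 0.946, 0.325, 0.0]
wrist_force: [1.1, -2.9, -1.7]
opening: 0.205
grasp_force: 59.3
```

Emit:
move_arm(
  plan=[0.01,-0.03,0,0,0,0,0.01,-0.03,-0.02,0,0,0,0.01,-0.03,-0.02,0,0,0],
)

```text
time_s: 7.55
eef_pos: [0.5559, -0.021, 0.123]
eef_rot: [-0.0, 0.946, 0.325, 0.0]
wrist_force: [-2.4, 2.1, 8.3]
opening: 0.204
grasp_force: 60.3
```

The lid now rests on the thread with about 10 N. I'll turn it back.

Emit:
move_arm(
  plan=[-0.01,0.01,0,0,0,0,-0.01,0.01,0,0,0,0.08,-0.01,0.01,0,0,0,0.16,-0.01,0.01,0,0,0,0.24,-0.01,0.01,0,0,0,0.32,-0.01,0.01,0,0,0,0.4,-0.01,0.01,0,0,0,0.42,-0.01,0.01,0,0,0,0.42],
)

```text
time_s: 8.55
eef_pos: [0.5559, -0.0211, 0.1229]
eef_rot: [0.0, 0.857, 0.515, 0.001]
wrist_force: [-0.5, 0.3, 4.9]
opening: 0.201
grasp_force: 60.1
```

Emit:
move_arm(
  plan=[0,0,0,0,0,0.1,0,0,0,0,0,0.2,0,0,0,0,0,0.3,0,0,0,0,0,0.42,0,0,0,0,0,0.42,0,0,-0.04,0,0,0.42,0,0,-0.08,0,0,0.42,0,0,-0.08,0,0,0.42],
)

```text
time_s: 9.55
eef_pos: [0.555, -0.021, 0.1175]
eef_rot: [-0.0, 0.731, 0.682, -0.0]
wrist_force: [-0.1, -0.7, -2.1]
opening: 0.208
grasp_force: 59.2
```

Emit:
move_arm(
  plan=[0,0,-0.03,0,0,0,0,0,-0.06,0,0,0,0,0,-0.07,0,0,0,0,0,-0.07,0,0,0],
)

```text
time_s: 10.05
eef_pos: [0.5552, -0.021, 0.1146]
eef_rot: [-0.0, 0.731, 0.683, -0.0]
wrist_force: [-2.1, -0.1, 1.1]
opening: 0.205
grasp_force: 59.4
```

It dropped onto the rim. Now I tighten it clockwise.

Emit:
move_arm(
  plan=[0,0,0,0,0,-0.1,0,0,0,0,0,-0.2,0,0,0,0,0,-0.3,0,0,0,0,0,-0.4,0,0,0,0,0,-0.42,0,0,0,0,0,-0.42],
)

```text
time_s: 10.8
eef_pos: [0.5555, -0.0211, 0.1145]
eef_rot: [0.0, 0.857, 0.516, 0.0]
wrist_force: [0.1, 0.7, -0.6]
opening: 0.204
grasp_force: 59.3
```

Emit:
move_arm(
  plan=[0,0,0,0,0,-0.1,0,0,0,0,0,-0.2,0,0,0,0,0,-0.3,0,0,0,0,0,-0.4,0,0,0,0,0,-0.42,0,0,0,0,0,-0.42],
)

```text
time_s: 11.55
eef_pos: [0.5554, -0.0211, 0.1145]
eef_rot: [0.0, 0.945, 0.326, 0.0]
wrist_force: [0.8, -0.1, 0.2]
opening: 0.206
grasp_force: 59.4
```

Emit:
move_arm(
  plan=[0,0,0,0,0,0,0,0,0,0,0,0,0,0,0,0,0,0,0,0,0,0,0,0,0,0,0,0,0,0,0,0,0,0,0,0,0,0,0,0,0,0,0,0,0,0,0,0],
  grip=85,
)

```text
time_s: 12.55
eef_pos: [0.5552, -0.0211, 0.1144]
eef_rot: [-0.0, 0.946, 0.325, -0.0]
wrist_force: [0.9, -0.3, 0.3]
opening: 0.993
grasp_force: 0.0
```

Emit:
move_arm(
  plan=[0,0,0.4,0,0,0,0,0,1.2,0,0,0,0,0,2.2,0,0,0,-3,0,3,0,0,0,-4,0,3,0,0,0,-4,0,3,0,0,0,-4,0,3,0,0,0,-4,0,3,0,0,0],
)

```text
time_s: 13.55
eef_pos: [0.3551, -0.0212, 0.2651]
eef_rot: [0.001, 0.946, 0.325, 0.001]
wrist_force: [-0.0, 0.2, -0.6]
opening: 0.994
grasp_force: 0.0
```

```bash
python3 - <<'E'
from h import *
from bench import ctrl
o=ctrl.get_obs();print(o["eef_pos"],o["opening"],o["wrist_force"],o["time_s"])
sc=ctrl.camera("side");s=sc["pixels"]
q=lambda p:np.round((proj(sc,p)-[220,135])*5,0).tolist()
c=np.array([.5545,-.021]);an=np.radians(np.arange(0,360,5))
for z in(.088,.108):
    p=np.array(q(np.c_[c[0]+.046*np.cos(an),c[1]+.046*np.sin(an),0*an+z])); print(z,p.min(0),p.max(0))
y=np.radians(38);u=np.array([np.cos(y),np.sin(y)]); v=np.array([-u[1],u[0]])
print("bar",q([[*(c+a*.033*u+b*.01*v),.088+.056] for a in(1,-1) for b in(1,-1)]))
f=lambda c,u,v,r,k:cv2.resize(c[v-r:v+r,u-r:u+r],(k,k),interpolation=cv2.INTER_CUBIC)
cv2.imwrite("pics/end.png",f(s,280,195,60,600)[:,:,::-1])
E
```

```text
[ 0.35509318 -0.0212048   0.26511368] 0.9939146202851495 [-0.01259026  0.18681497 -0.60857482] 13.55
0.088 [187. 262.] [402. 390.]
0.108 [183. 224.] [402. 351.]
bar [[229.0, 250.0], [206.0, 226.0], [371.0, 202.0], [347.0, 180.0]]
```

View pics/end.png

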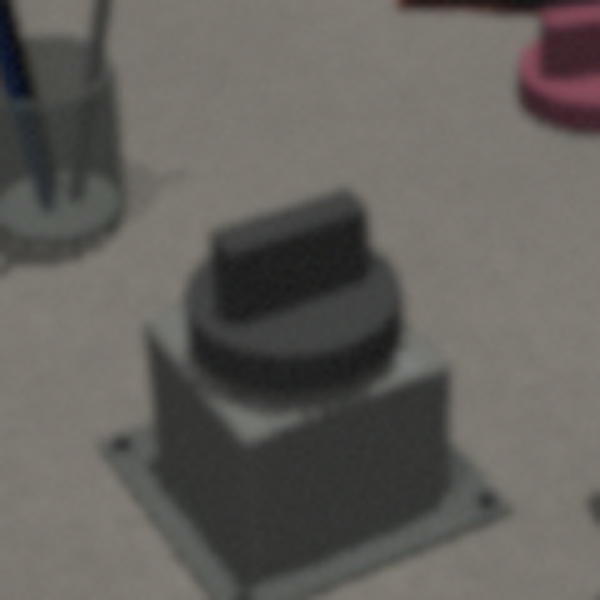

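The lid sits level and low on the canister, with its disc spanning columns 187–402 as predicted for the tight height. The bar runs parallel to the sides, from about (215,235) to (365,205), and the gripper is clear.

```bash
python3 -c "
from bench import ctrl
print(ctrl.hand_in())"
```

```text
the job is handed in; nothing more can be done
None
```

I set the large lid on the thread, turned it back until it dropped, tightened it square and let go, and the job is handed in at about 13.6 s of the 51 s allowed; the hand-in returned no verdict, and the small lid was never approached.

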